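# Set the turned balls on their drying blocks

## Task

Pick out the four wooden balls on the chair mender's bench and set each one in the hollow of the drying block made for it, so that it no longer rolls: the largest ball on the largest block, the next largest on the next, and so on down to the smallest ball on the smallest block. Leave the two turned feet standing where they are.

Things in the scene. Friction and masses are not known exactly. Their poses are not given: they have to be found in the camera images.
- ball_a: largest of the four plain reddish-brown wooden balls, 57 mm across, loose on the bench (it rolls if nudged). Origin at the ball's centre, so 28.5 mm above the bench at the start; its axes mean nothing. It belongs in block_a; seated there its centre is 45.1 mm above the bench.
- block_a: largest of the four square dark wooden blocks, fixed to the bench: 78 by 78 mm, 22 mm high, with a round hollow 35.3 mm across at the mouth and 10 mm deep in the middle of its top; the hollow fits ball_a, which sits on its rim. Origin at the centre of the underside, z up, x and y along the block's sides; the mouth of the hollow is 22 mm above the origin.
- ball_b: second largest of the four plain reddish-brown wooden balls, 48 mm across, loose on the bench (it rolls if nudged). Origin at the ball's centre, so 24.0 mm above the bench at the start; its axes mean nothing. It belongs in block_b; seated there its centre is 41.6 mm above the bench.
- block_b: second largest of the four square dark wooden blocks, fixed to the bench: 68 by 68 mm, 22 mm high, with a round hollow 29.8 mm across at the mouth and 10 mm deep in the middle of its top; the hollow fits ball_b, which sits on its rim. Origin at the centre of the underside, z up, x and y along the block's sides; the mouth of the hollow is 22 mm above the origin.
- ball_c: third largest of the four plain reddish-brown wooden balls, 39 mm across, loose on the bench (it rolls if nudged). Origin at the ball's centre, so 19.5 mm above the bench at the start; its axes mean nothing. It belongs in block_c; seated there its centre is 38.0 mm above the bench.
- block_c: third largest of the four square dark wooden blocks, fixed to the bench: 58 by 58 mm, 22 mm high, with a round hollow 24.2 mm across at the mouth and 10 mm deep in the middle of its top; the hollow fits ball_c, which sits on its rim. Origin at the centre of the underside, z up, x and y along the block's sides; the mouth of the hollow is 22 mm above the origin.
- ball_d: smallest of the four plain reddish-brown wooden balls, 30 mm across, loose on the bench (it rolls if nudged). Origin at the ball's centre, so 15.0 mm above the bench at the start; its axes mean nothing. It belongs in block_d; seated there its centre is 34.5 mm above the bench.
- block_d: smallest of the four square dark wooden blocks, fixed to the bench: 48 by 48 mm, 22 mm high, with a round hollow 18.6 mm across at the mouth and 10 mm deep in the middle of its top; the hollow fits ball_d, which sits on its rim. Origin at the centre of the underside, z up, x and y along the block's sides; the mouth of the hollow is 22 mm above the origin.
- bun_foot: turned reddish-brown wooden furniture foot, a bystander: squat round body 52 mm across and 30 mm high with a 14 mm peg sticking up from it to 48 mm; stands loose on the bench. Origin at the centre of its underside, z up.
- cone_foot: turned reddish-brown wooden tapered foot, a bystander: a blunt cone 48 mm across at the bottom, 26 mm at its flat top, 55 mm high; stands loose on the bench. Origin at the centre of its underside, z up.

How it is judged:
By the outcome, as a careful person would: the job done as asked, in the order asked, and still so for the second after the job is handed in, with the robot touching nothing.
It also fails if it takes over 115 s, if anything falls off the work surface, if the arm or the gripper's body presses on something with over 40 N, if the wrist force passes 120 N, or if a joint passes its speed limit or range.

## Robot

A 7-joint arm with a two-finger parallel gripper is mounted at the origin on the work surface. World frame = base frame: x ahead of the robot, y to its left, z up, the work surface at z = 0. Lengths are in m, angles in rad, forces in N, time in s.
With the tool pointing down it reaches from about 0.35 to 0.9 m from the base axis. Payload 8.1 kg.
Tool frame: the origin (TCP) lies between the finger pads; the fingertips stand 17 mm ahead of it and the grasp point (between the pads) lies 2 mm behind it; z points along the fingers, y is the direction in which the jaws open and shut (so a half turn about z gives the same grasp; the last joint's range is limited). The gripper opens to 92 mm and grips with 3 to 60 N. Pads are 19 mm wide; open, the fingers measure 130 mm over their backs; the gripper's body (75 mm by 190 mm) begins 47 mm behind the grasp point.
Start: joints at [1.039, 0.434, 0.025, 1.573, -0.012, 1.134, -0.075], TCP at [0.26, -0.568, 0.244] pointing down, gripper open.
Joint ranges: [-2.62, 2.62], [-0.44, 2.09], [-1.27, 1.32], [0.08, 2.57], [-1.32, 4.46], [0.12, 2], [-2.74, 2.74]. Speed limits (rad/s): [2.22, 2.22, 3.01, 3.01, 3.14, 3.14, 3.14].

## Interface

Orientations are given as a rotation vector (axis times angle).
In Python, from cell import arm gives the robot as it stands. The module is installed in compiled form; this text tells all that it offers.
- The arm moves only by the shell command python3 -m crank 'ROWS' [FORCE]. ROWS is JSON, a list of rows, each a list of 5 numbers: the opening, from 0 (shut) to 1 (fully open), then the shift along the world's x, y, z normalised to -1 to 1, where 1 is 40 cm, then the turn about the world's z normalised to -1 to 1, where 1 is 60 degrees. In form: [[fingers, tx, ty, tz, twist], ...]. A call has exactly 8 rows; each row shifts and turns the commanded pose from where the row before left it; what a row does not reach is not made up. A row lasts 1/12 s, in which the tool goes at most 41.7 mm and 7.16 degrees, less where a joint would pass 70% of its speed; a pose out of reach is approached as far as the arm can. A call with a number of a shift or a turn outside -1 to 1 is refused whole. A call with a gripper value outside its range is refused whole. The fingers move at their own pace and stop on an object; FORCE is the grip in N (left out, the last holds). Time passes only in rows, so rows that do not move let the fingers close, or fill a call up. It gives the time, the measured TCP pose, the force and the opening at its end, in the units of the state.
- arm.observe(): the state, without advancing time (a new reading comes with each control period).
- arm.get_image(name): name is "side" or "top" or "wrist"; returns the picture (420x560x3 uint8, red, green, blue); there is no depth.
- arm.get_calibration(name): a dict with "intrinsics" (3x3 intrinsics, pixels), "extrinsics" (4x4, takes a point from camera to world coordinates). Camera axes: x right, y down, z forward; pixel columns grow to the right and rows downward; lengths in m; the calibration is good to about 2 mm. A picture is of the moment at which its call begins: read the wrist's pose just before it. get_calibration takes no time and is no camera call; for the wrist camera it gives the pose at the moment of the call.
- arm.sign_off(): hands the job in, once; it reports no verdict.
The state is a dict: "clock": time; "joints": joint angles; "dq": joint speeds; "joint_efforts": joint torques, N m; "position": TCP position; "ee_rot": TCP orientation; "force": force on the tool from outside, world axes, zero at the start; "ft_torque": the same for the moment, N m; "width": opening from 0.0 (shut) to 1.0 (fully open).
Only numpy, scipy, OpenCV 4.12 (cv2) and the standard library are available. Lean on these libraries where they do the work, as an engineer would, in place of code of your own. Each camera call takes 0.05 s, during which the arm holds its last target.

## Working session

There is one attempt and no reset: what is moved stays moved. The work goes in short steps, Python scripts to look and compute and a shell command to move; the robot and the scene stay as the last step left them, time stands still between calls to the robot, and variables do not carry over. Pictures are saved under pics/ and viewed, and the job is handed in when it is done.

```bash
mkdir -p pics; python3 - <<'E'
from cell import arm
import cv2,numpy as np
print(arm.observe())
for n in ["top","side","wrist"]:
    c=arm.get_calibration(n);print(n,np.round(c["intrinsics"],1).tolist(),np.round(c["extrinsics"],3).tolist())
    cv2.imwrite(f"pics/{n}0.png",arm.get_image(n)[:,:,::-1])
E
```

```text
{'clock': 0.0, 'joints': array([ 1.03939856,  0.43519253,  0.02495366,  1.57408241, -0.01159642,
        1.13399688, -0.07512117]), 'dq': array([-1.23478365e-05, -1.41198465e-03,  1.65673284e-04,  1.08633139e-03,
       -1.89001171e-04,  2.18059780e-03, -5.48296513e-04]), 'joint_efforts': array([ 4.50104599e-04, -6.67853880e+01,  9.85116474e-01, -3.14470375e+01,
       -6.04697247e-02,  4.26359545e-02,  1.50686756e-04]), 'position': array([ 0.25962222, -0.56800051,  0.24296933]), 'ee_rot': array([-3.06825674e+00, -6.67983781e-01,  7.16409676e-04]), 'force': array([-0.35415427,  0.32310931, -0.62815034]), 'ft_torque': array([-1.90427344e-02, -2.42901655e-02,  2.52621431e-05]), 'width': 0.9999098364687932}
top [[473.3, 0.0, 276.2], [0.0, 473.3, 209.2], [0.0, 0.0, 1.0]] [[0.025, -0.98, 0.196, 0.279], [-1.0, -0.025, 0.003, -0.004], [0.001, -0.196, -0.981, 1.345], [0.0, 0.0, 0.0, 1.0]]
side [[491.3, 0.0, 275.8], [0.0, 491.3, 201.0], [0.0, 0.0, 1.0]] [[-0.995, -0.04, 0.093, 0.455], [-0.1, 0.578, -0.81, 0.86], [-0.021, -0.815, -0.579, 0.651], [0.0, 0.0, 0.0, 1.0]]
wrist [[309.7, 0.0, 278.9], [0.0, 309.7, 210.0], [0.0, 0.0, 1.0]] [[0.415, -0.87, -0.266, 0.332], [-0.91, -0.397, -0.12, -0.536], [-0.001, 0.292, -0.957, 0.382], [0.0, 0.0, 0.0, 1.0]]
```

View pics/top0.png

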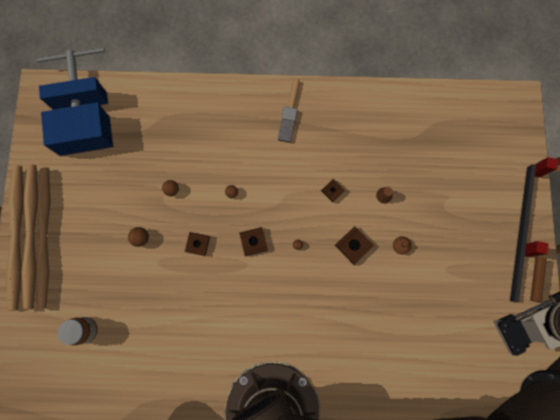

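View pics/side0.png

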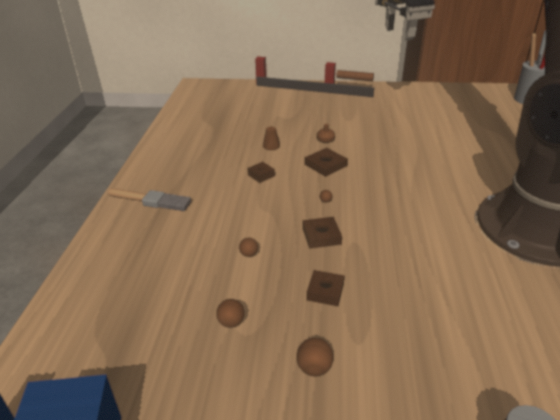

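View pics/wrist0.png

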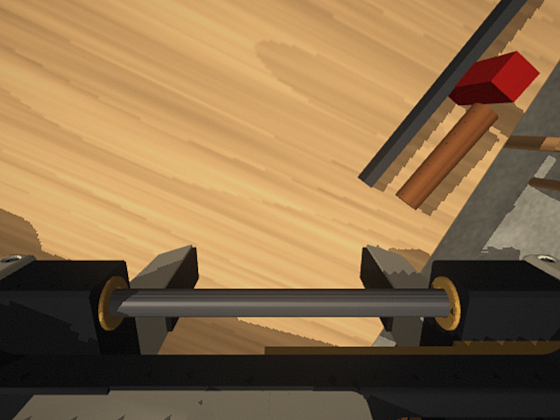

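Top view: balls are at about (138,236), (171,187), (232,191) and (299,244). Blocks are at (355,245), (254,241), (198,243) and (333,190). The feet are at (402,245) and (385,194). Next I'll segment and measure.

```bash
cat > h.py <<'E'
import numpy as np,cv2
def ray(c,u,v):
    K=c["intrinsics"];T=c["extrinsics"]
    return T[:3,3],T[:3,:3]@np.linalg.inv(K)@np.array([u,v,1.])
def atz(c,u,v,z):
    o,d=ray(c,u,v);return o+d*(z-o[2])/d[2]
def proj(c,p):
    T=c["extrinsics"];q=T[:3,:3].T@(np.array(p)-T[:3,3]);q=c["intrinsics"]@q;return q[:2]/q[2]
E
python3 - <<'E'
from cell import arm
import cv2
from h import *
im=cv2.imread("pics/top0.png")
cv2.imwrite("pics/top0z.png",cv2.resize(im[160:280,110:430],(800,300),interpolation=cv2.INTER_CUBIC))
side=cv2.imread("pics/side0.png")
cv2.imwrite("pics/side0z.png",cv2.resize(side[120:390,190:370],(400,600),interpolation=cv2.INTER_CUBIC))
ct=arm.get_calibration("top");cs=arm.get_calibration("side")
# initial guess, ball contours by dark/red ratio
for n,img in(("top",im),("side",side)):
    hsv=cv2.cvtColor(img,cv2.COLOR_BGR2HSV)
    for p in ([(138,236),(171,187),(232,191),(299,244),(355,236),(254,232),(198,236),(333,183),(250,150)] if n=="top" else [(315,356),(230,312),(249,246),(326,196),(340,161),(320,237),(320,297),(261,172),(200,250)]):
        print(n,p,hsv[p[1],p[0]],img[p[1],p[0]])
E
```

```text
top (138, 236) [ 12 158  87] [33 55 87]
top (171, 187) [ 12 159  85] [32 53 85]
top (232, 191) [ 12 164  87] [31 53 87]
top (299, 244) [ 11 158  87] [33 53 87]
top (355, 236) [ 10 169  59] [20 33 59]
top (254, 232) [ 11 170  60] [20 35 60]
top (198, 236) [ 11 162  60] [22 36 60]
top (333, 183) [  9 165  54] [19 30 54]
top (250, 150) [ 16 110 151] [ 86 120 151]
side (315, 356) [ 12 141 130] [ 58  87 130]
side (230, 312) [ 12 141 128] [ 57  85 128]
side (249, 246) [ 12 142 124] [ 55  83 124]
side (326, 196) [ 12 140 118] [ 53  80 118]
side (340, 161) [ 12 126  75] [38 53 75]
side (320, 237) [ 12 118  84] [45 61 84]
side (320, 297) [ 13 131  72] [35 51 72]
side (261, 172) [ 12 126  75] [38 53 75]
side (200, 250) [ 16 109 157] [ 90 125 157]
```

View pics/top0z.png

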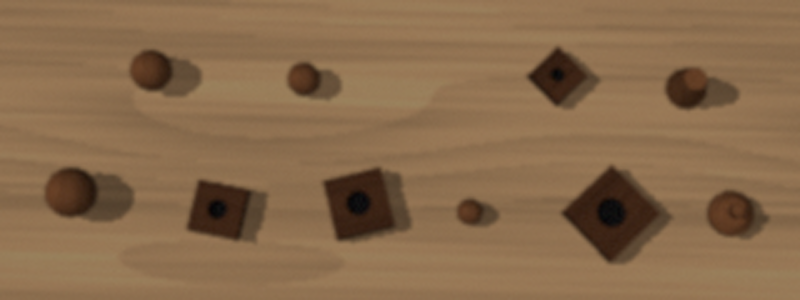

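View pics/side0z.png

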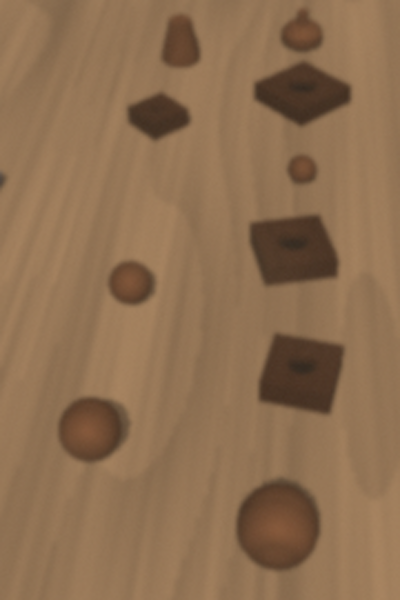

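```bash
python3 - <<'E'
from cell import arm
from h import *
from scipy.optimize import least_squares
B={'a':((138,236),(315,356),.0285),'b':((171,187),(230,312),.024),'c':((232,191),(249,246),.0195),'d':((299,244),(326,196),.015)}
BL={'a':(355,245),'b':(254,241),'c':(198,243),'d':(333,190)}
ims={n:cv2.imread(f"pics/{n}0.png") for n in("top","side")}
cal={n:arm.get_calibration(n) for n in ims}
def blob(n,p,thr):
    im=cv2.GaussianBlur(ims[n],(3,3),0).astype(float)
    r=im[:,:,0]/im[:,:,2]   # blue/red
    m=(r<thr).astype(np.uint8)
    k,l,s,c=cv2.connectedComponentsWithStats(m)
    x=l[p[1],p[0]]
    return (l==x),s[x],c[x]
for k,(pt,ps,r) in B.items():
    out=[]
    for n,p,t in(("top",pt,.47),("side",ps,.50)):
        m,s,c=blob(n,p,t)
        out.append(c); print(k,n,s,np.round(c,1),'z=r:',np.round(atz(cal[n],*c,r),4))
    f=lambda q:np.r_[proj(cal['top'],[q[0],q[1],r])-out[0],proj(cal['side'],[q[0],q[1],r])-out[1]]
    q=least_squares(f,atz(cal['top'],*out[0],r)[:2]);print('  joint',np.round(q.x,4),np.round(q.fun,1))
for k,p in BL.items():
    im=ims['top'].astype(float);g=im.sum(2)
    w=np.clip(110-g,0,None);w2=np.zeros_like(w);w2[p[1]-9:p[1]+10,p[0]-9:p[0]+10]=1
    m=(g<75)*w2
    ys,xs=np.nonzero(m);print(k,len(xs),xs.mean(),ys.mean(),np.round(atz(cal['top'],xs.mean(),ys.mean(),.02),4))
    m,s,c=blob('top',p,.47);  rect=cv2.minAreaRect(np.argwhere((g<160)&m)[:,::-1].astype(np.float32));print('   ',s,rect,np.round(atz(cal['top'],*rect[0],.018),4))
E
```

```text
a top [128 228  20  18 289] [137.8 236.5] z=r: [0.4544 0.3872 0.0285]
a side [298 339  34  36 935] [314.9 356.4] z=r: [0.4557 0.3878 0.0285]
  joint [0.4554 0.3876] [-0.1 -0.4  0.2 -0.1]
b top [162 181  16  14 181] [169.9 187.6] z=r: [0.5987 0.308  0.024 ]
b side [218 300  25  26 501] [230.  312.6] z=r: [0.6002 0.3084 0.024 ]
  joint [0.5998 0.3083] [-0.1 -0.4  0.2 -0. ]
c top [226 186  12  11 108] [231.1 191.1] z=r: [0.5939 0.1323 0.0195]
c side [241 239  16  16 201] [248.  246.6] z=r: [0.5957 0.1337 0.0195]
  joint [0.5952 0.133 ] [-0.2 -0.4  0.3 -0.2]
d top [293 240  10   9  70] [297.5 244.2] z=r: [ 0.4456 -0.0615  0.015 ]
d side [321 191  10  10  74] [325.7 195.4] z=r: [ 0.4466 -0.0606  0.015 ]
  joint [ 0.4462 -0.0612] [-0.1 -0.2  0.2 -0.1]
a 104 353.9807692307692 244.56730769230768 [ 0.448  -0.2202  0.02  ]
    [     0      0    560    420 231098] ((289.2418212890625, 266.6786804199219), (590.6643676757812, 323.7406005859375), 11.876749038696289) [ 0.3816 -0.0393  0.018 ]
b 68 252.86764705882354 240.60294117647058 [0.452  0.0646 0.02  ]
    [     0      0    560    420 231098] ((289.2418212890625, 266.6786804199219), (590.6643676757812, 323.7406005859375), 11.876749038696289) [ 0.3816 -0.0393  0.018 ]
c 44 196.13636363636363 243.22727272727272 [0.4406 0.224  0.02  ]
    [     0      0    560    420 231098] ((289.2418212890625, 266.6786804199219), (590.6643676757812, 323.7406005859375), 11.876749038696289) [ 0.3816 -0.0393  0.018 ]
d 26 332.34615384615387 189.34615384615384 [ 0.6063 -0.159   0.02  ]
    [     0      0    560    420 231098] ((289.2418212890625, 266.6786804199219), (590.6643676757812, 323.7406005859375), 11.876749038696289) [ 0.3816 -0.0393  0.018 ]
```

```bash
python3 -m crank '[[1,0.03,0.08,0,0.068],[1,0.03,0.08,0,0.068],[1,0.03,0.08,0,0.068],[1,0.03,0.08,0,0.068],[1,0.03,0.08,0,0.068],[1,0.03,0.08,0,0.068],[1,0.03,0.08,0,0.068],[1,0.03,0.08,0,0.068]]' 10; python3 -m crank '[[1,0.03,0.08,0,0.068],[1,0.03,0.08,0,0.068],[1,0.03,0.08,0,0.068],[1,0.03,0.08,0,0.068],[1,0.03,0.08,0,0.068],[1,0.03,0.08,0,0.068],[1,0.03,0.08,0,0.068],[1,0,0,0,0.068]]'
python3 - <<'E'
from cell import arm
import cv2
print(arm.observe()['joints'])
c=arm.get_calibration("wrist");cv2.imwrite("pics/w1.png",arm.get_image("wrist")[:,:,::-1]);print(arm.get_calibration("wrist")["extrinsics"].round(3))
E
```

```text
clock: 0.82
position: [0.3559, -0.3108, 0.2437]
ee_rot: [2.756, 1.509, -0.0]
force: [1.5, -0.2, -0.4]
width: 1.002
clock: 1.48
position: [0.4418, -0.0816, 0.2442]
ee_rot: [-2.211, -2.231, -0.005]
force: [-0.1, 0.2, 1.0]
width: 0.996
[ 0.47485191  0.18666583 -0.4692699   1.94914176  0.0951428   1.02549649
 -0.02792403]
[[ 1.     0.01   0.004  0.44 ]
 [ 0.011 -0.957 -0.291 -0.006]
 [ 0.001  0.291 -0.957  0.383]
 [ 0.     0.     0.     1.   ]]
```

View pics/w1.png

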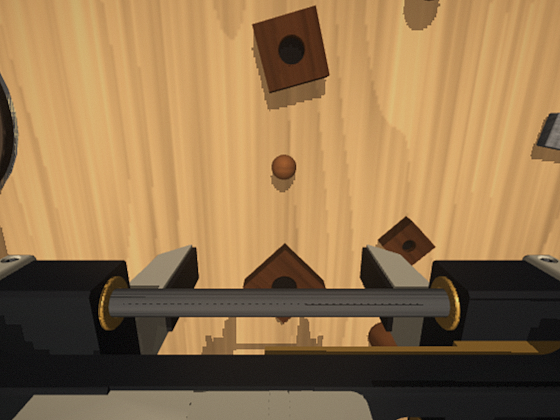

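Wrist view: ball_d is at (284,167), the block_b hollow at (291,49) and the block_d hollow at about (409,246). I'll locate them.

```bash
cat >> h.py <<'E'
def comp(m,p):
    k,l,s,c=cv2.connectedComponentsWithStats(m.astype(np.uint8))
    x=l[p[1],p[0]];return s[x],c[x]
def wball(im,c,p,r):
    f=cv2.GaussianBlur(im,(3,3),0).astype(float);x=f[:,:,0]/f[:,:,2] # bgr
    s,q=comp((x<.42)&(f[:,:,2]>25),p);print('ball',s,q.round(1),atz(c,*q,r).round(4))
def whole(im,c,p,thr=75):
    g=im.astype(float).sum(2)
    s,q=comp(g<thr,p);print('hole',s,q.round(1),atz(c,*q,.022).round(4))
E
python3 - <<'E'
from cell import arm
from h import *
im=cv2.imread("pics/w1.png");c=arm.get_calibration("wrist")
print(im[167,284],im[180,284],im[150,284],im[49,291],im[60,310],im[246,409])
wball(im,c,(284,167),.015);whole(im,c,(291,49));whole(im,c,(409,246))
E
```

```text
[ 43  80 136] [ 59  94 127] [ 98 152 199] [23 28 34] [22 42 76] [23 27 35]
ball [272 155  24  25 472] [283.4 166.7] [ 0.4466 -0.0646  0.015 ]
hole [     0      0    560    420 209562] [279.5 194.5] [ 0.4422 -0.097   0.022 ]
hole [     0      0    560    420 209562] [279.5 194.5] [ 0.4422 -0.097   0.022 ]
```

```bash
python3 - <<'E'
from cell import arm
from h import *
im=cv2.imread("pics/w1.png");c=arm.get_calibration("wrist")
whole(im,c,(291,49),102);whole(im,c,(409,246),102)
print(arm.observe()['position'])
E
```

```text
hole [278  35  27  29 600] [291.1  49.1] [0.4526 0.0607 0.022 ]
hole [403 240  13  12 101] [409. 245.] [ 0.6066 -0.161   0.022 ]
[ 0.4407507  -0.08482202  0.24387538]
```

```bash
python3 -m crank '[[1,0.014,0.03,0,0],[1,0,0.029,-0.065,0],[1,0,0,-0.065,0],[1,0,0,-0.065,0],[1,0,0,-0.065,0],[1,0,0,-0.065,0],[1,0,0,0,0],[1,0,0,0,0]]'
cat > look.py <<'E'
import sys
from cell import arm
from h import *
o=arm.observe();c=arm.get_calibration("wrist");im=arm.get_image("wrist")[:,:,::-1].copy()
cv2.imwrite(f"pics/{sys.argv[1]}.png",im);np.save(f"pics/{sys.argv[1]}.npy",c["extrinsics"])
print(o['position'].round(4),o['ee_rot'].round(3),o['width'].round(3),round(o['clock'],2))
E
python3 look.py w2
```

```text
clock: 2.2
position: [0.4443, -0.0654, 0.1132]
ee_rot: [-2.225, -2.215, 0.003]
force: [-0.1, -0.0, 1.2]
width: 1.0Traceback (most recent call last):
  File "look.py", line 6, in <module>
    print(o['position'].round(4),o['ee_rot'].round(3),o['width'].round(3),round(o['clock'],2))
                                                      ^^^^^^^^^^^^^^^^
AttributeError: 'float' object has no attribute 'round'
```

View pics/w2.png

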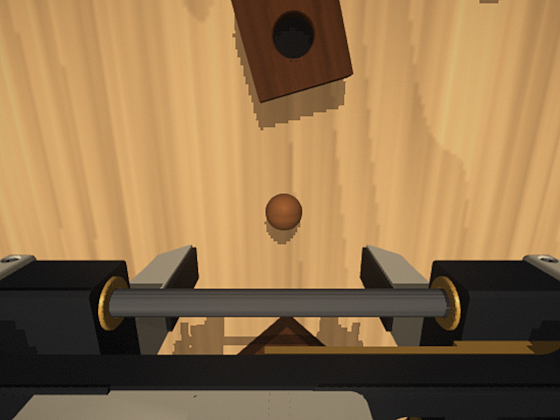

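```bash
sed -i "s/o\['width'\].round(3)/round(o['width'],3)/" look.py
cat > meas.py <<'E'
import sys
from cell import arm
from h import *
# meas.py name kind u v arg
n=sys.argv[1];im=cv2.imread(f"pics/{n}.png");c=dict(arm.get_calibration("wrist"));c["extrinsics"]=np.load(f"pics/{n}.npy")
a=sys.argv[2:]
while a:
    k,u,v,x=a[0],int(a[1]),int(a[2]),float(a[3]);a=a[4:]
    (wball if k=='ball' else whole)(im,c,(u,v),x)
E
python3 meas.py w2 ball 284 211 .015 hole 293 35 102; python3 -c "
from cell import arm;print(arm.observe()['position'])"
```

```text
ball [ 266  194   36   36 1040] [283.4 211.6] [ 0.4481 -0.0609  0.015 ]
hole [ 272   10   43   48 1581] [293.  34.] [0.4545 0.0646 0.022 ]
[ 0.44541811 -0.065292    0.11426777]
```

```bash
python3 -m crank '[[1,0.004,0.01,-0.05,0],[1,0,0,-0.05,0],[1,0,0,-0.05,0],[1,0,0,-0.045,0],[1,0,0,-0.03,0],[1,0,0,0,0],[0.4,0,0,0,0],[0.4,0,0,0,0]]' 10; python3 -m crank '[[0,0,0,0,0],[0,0,0,0,0],[0,0,0,0,0],[0,0,0,0,0],[0,0,0,0,0],[0,0,0,0,0],[0,0,0,0,0],[0,0,0,0,0]]' 10; python3 look.py w3
```

```text
clock: 2.92
position: [0.4482, -0.0611, 0.0252]
ee_rot: [2.224, 2.216, 0.002]
force: [-0.0, 0.8, -0.2]
width: 0.903
clock: 3.58
position: [0.447, -0.0608, 0.0237]
ee_rot: [-2.224, -2.218, 0.0]
force: [-0.1, -0.3, -0.7]
width: 0.322
[ 0.447  -0.0608  0.0237] [-2.224 -2.218  0.   ] 0.322 3.58
```

View pics/w3.png

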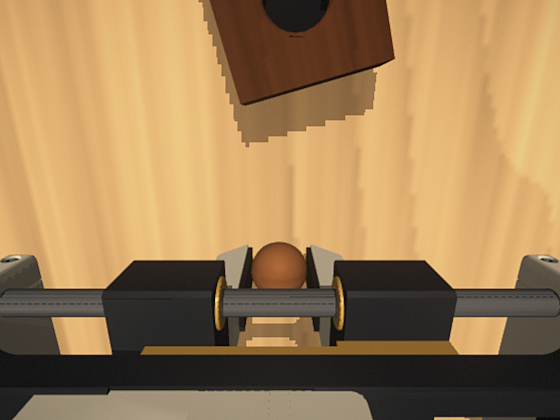

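```bash
python3 -m crank '[[0,0,0,0.05,0],[0,0,0,0.08,0],[0,0,0,0.08,0],[0,0.04,-0.04,0.04,0],[0,0.07,-0.07,0,0],[0,0.07,-0.07,0,0],[0,0.07,-0.07,0,0],[0,0.07,-0.07,0,0]]' 10; python3 -m crank '[[0,0.05,-0.05,0,0],[0,0.03,-0.03,0,0],[0,0,0,0,0],[0,0,0,0,0],[0,0,0,0,0],[0,0,0,0,0],[0,0,0,0,0],[0,0,0,0,0]]' 10; python3 look.py w4; python3 -c "
from cell import arm;print(arm.observe()['position'])"
```

```text
clock: 4.3
position: [0.576, -0.1905, 0.1239]
ee_rot: [2.224, 2.218, -0.0]
force: [0.5, 0.2, -0.9]
width: 0.319
clock: 4.97
position: [0.6068, -0.2202, 0.124]
ee_rot: [2.223, 2.219, 0.0]
force: [0.4, 0.0, 0.5]
width: 0.317
[ 0.6068 -0.2202  0.124 ] [2.223 2.219 0.   ] 0.317 4.97
[ 0.6068251  -0.22033976  0.12400471]
```

View pics/w4.png

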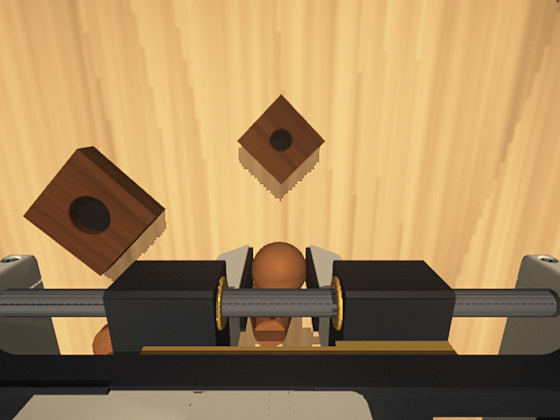

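```bash
python3 meas.py w4 hole 281 140 102 hole 90 214 102; python3 - <<'E'
from cell import arm
from h import *
c=arm.get_calibration("wrist")
for v in (268,269,270): print(atz(c,278.7,v,.115).round(4))
E
```

```text
hole [     0      0    560    420 210019] [279.9 192.7] [ 0.608  -0.2009  0.022 ]
hole [ 70 196  40  35 958] [ 89.1 213.1] [ 0.4521 -0.2176  0.022 ]
[ 0.6071 -0.2194  0.115 ]
[ 0.6071 -0.22    0.115 ]
[ 0.6071 -0.2206  0.115 ]
```

```bash
python3 meas.py w4 hole 281 140 90 hole 281 140 97 hole 90 214 90
```

```text
hole [     0      0    560    420 219619] [280.2 199. ] [ 0.6082 -0.2062  0.022 ]
hole [     0      0    560    420 213953] [280.2 195.3] [ 0.6082 -0.2031  0.022 ]
hole [     0      0    560    420 219619] [280.2 199. ] [ 0.6082 -0.2062  0.022 ]
```

```bash
python3 meas.py w4 hole 281 137 105 hole 281 140 110 hole 281 140 115 hole 90 214 110; python3 - <<'E'
from cell import arm
from h import *
im=cv2.imread('pics/w4.png');print(im[125:156:3,281].sum(1),im[140,264:300:3].sum(1))
print(atz(arm.get_calibration("wrist"),281,140,.022))
E
```

```text
hole [271 130  20  20 176] [281.5 136.5] [ 0.6093 -0.1571  0.022 ]
hole [271 130  20  20 246] [280.9 138.2] [ 0.6089 -0.1583  0.022 ]
hole [270 130  22  20 311] [280.8 139.2] [ 0.6088 -0.159   0.022 ]
hole [  69  196   41   35 1082] [ 89.4 213.5] [ 0.4522 -0.218   0.022 ]
[184 157  92  95  97 105 113 109 107 179 185] [195 189 117 106 106 100 107 105  91 121 190 187]
[ 0.60903705 -0.15984559  0.022     ]
```

```bash
python3 -m crank '[[0,0.0025,0.05,0,0],[0,0,0.05,0,0],[0,0,0.0525,0,0],[0,0,0,-0.06,0],[0,0,0,-0.06,0],[0,0,0,-0.05,0],[0,0,0,-0.03,0],[0,0,0,0,0]]' 10; python3 look.py w5;  python3 -c "
from cell import arm;print(arm.observe()['position'],arm.observe()['force'])"
```

```text
clock: 5.68
position: [0.6077, -0.1596, 0.042]
ee_rot: [-2.223, -2.218, 0.001]
force: [-1.0, 0.3, -0.2]
width: 0.314
[ 0.6077 -0.1596  0.042 ] [-2.223e+00 -2.218e+00  1.000e-03] 0.314 5.68
[ 0.60772891 -0.15964775  0.04317024] [-0.43732698 -0.65670175  0.43408549]
```

View pics/w5.png

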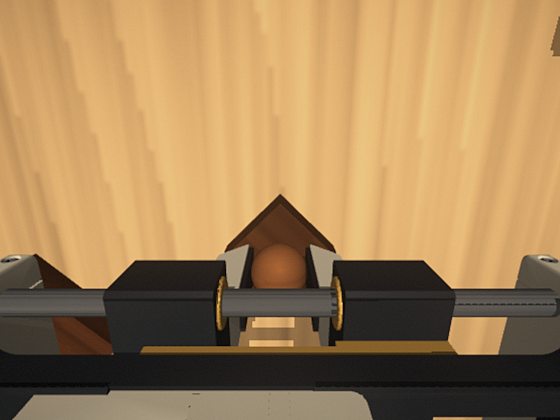

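Ball_d is centred on block_d (ball at column 279, block corner at 281). Releasing now.

```bash
python3 -m crank '[[0.4,0,0,0,0],[0.5,0,0,0,0],[0.7,0,0,0,0],[0.7,0,0,0,0],[0.7,0,0,0.05,0],[0.9,0,0,0.08,0],[0.9,0,0,0.08,0],[0.9,0,0,0.02,0]]' 10; python3 -m crank '[[1,0,-0.07,0,0],[1,0,-0.07,0,0],[1,0,-0.03,0,0],[1,0,0,0,0],[1,0,0,0,0],[1,0,0,0,0],[1,0,0,0,0],[1,0,0,0,0]]' 10; python3 look.py w6
```

```text
clock: 6.4
position: [0.6105, -0.1599, 0.1412]
ee_rot: [2.22, 2.214, 0.006]
force: [-0.1, 0.0, 0.1]
width: 0.846
clock: 7.07
position: [0.6083, -0.2263, 0.1358]
ee_rot: [-2.222, -2.22, -0.001]
force: [-0.6, -0.0, -0.2]
width: 0.997
[ 0.6083 -0.2263  0.1358] [-2.222e+00 -2.220e+00 -1.000e-03] 0.997 7.07
```

View pics/w6.png

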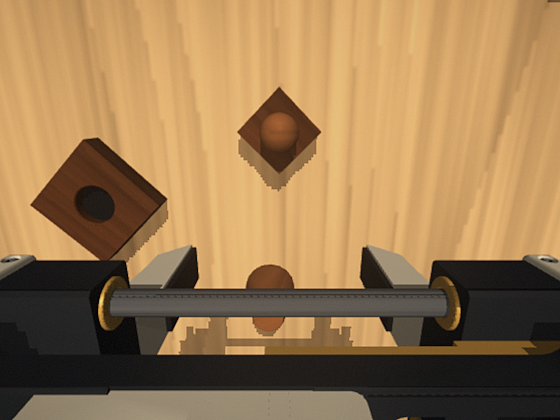

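Ball_d sits in the middle of block_d (279,132). Next is ball_c.

```bash
python3 -m crank '[[1,-0.03,0.04,0,0],[1,0,0.09,0,0],[1,0,0.09,0,0],[1,0,0.09,0,0],[1,0,0.09,0,0],[1,0,0.09,0,0],[1,0,0.09,0,0],[1,0,0.09,0,0]]' 10; python3 -m crank '[[1,0,0.07,0,0],[1,0,0.04,0,0],[1,0,0,0,0],[1,0,0,0,0],[1,0,0,0,0],[1,0,0,0,0],[1,0,0,0,0],[1,0,0,0,0]]' 10; python3 look.py w7
```

```text
clock: 7.78
position: [0.5957, 0.0425, 0.136]
ee_rot: [2.224, 2.219, 0.001]
force: [0.9, -0.5, 0.7]
width: 1.0
clock: 8.45
position: [0.5962, 0.083, 0.1357]
ee_rot: [2.226, 2.216, -0.0]
force: [0.9, 0.7, 0.1]
width: 0.999
[0.5962 0.083  0.1357] [ 2.226  2.216 -0.   ] 0.999 8.45
```

View pics/w7.png

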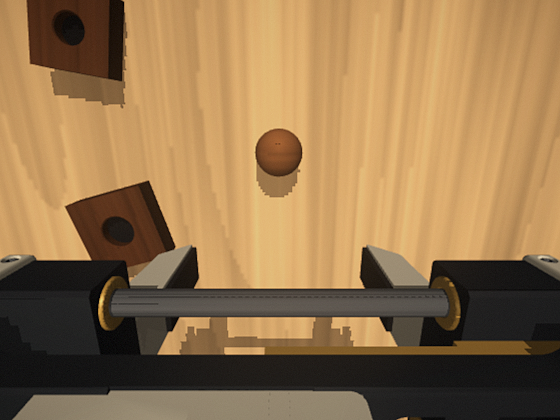

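```bash
python3 meas.py w7 ball 279 152 .0195 hole 68 27 110 hole 118 230 110; python3 -c "
from cell import arm;print(arm.observe()['position'])"
```

```text
ball [ 256  129   46   47 1728] [278.4 152. ] [0.5964 0.1328 0.0195]
hole [ 51  10  34  36 908] [68.1 27.1] [0.4448 0.2234 0.022 ]
hole [102 217  32  29 720] [117.4 230.5] [0.4556 0.0661 0.022 ]
[0.59613291 0.08323808 0.13574613]
```

```bash
python3 -m crank '[[1,0,0.062,0,0],[1,0,0.062,-0.04,0],[1,0,0,-0.06,0],[1,0,0,-0.06,0],[1,0,0,-0.06,0],[1,0,0,-0.054,0],[1,0,0,0,0],[0.6,0,0,0,0]]' 10; python3 -m crank '[[0,0,0,0,0],[0,0,0,0,0],[0,0,0,0,0],[0,0,0,0,0],[0,0,0,0,0],[0,0,0,0,0],[0,0,0,0,0],[0,0,0,0,0]]' 10; python3 look.py w8
```

```text
clock: 9.17
position: [0.5954, 0.1333, 0.0255]
ee_rot: [-2.224, -2.217, 0.003]
force: [-0.0, 0.8, 0.3]
width: 0.963
clock: 9.83
position: [0.5961, 0.1338, 0.0262]
ee_rot: [2.224, 2.218, 0.0]
force: [-0.1, 0.7, -0.1]
width: 0.417
[0.5961 0.1338 0.0262] [2.224 2.218 0.   ] 0.417 9.83
```

View pics/w8.png

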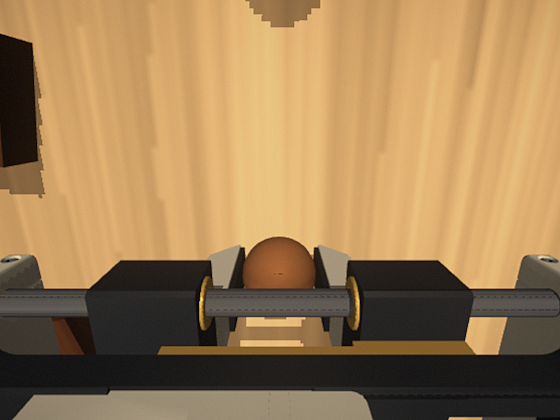

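```bash
python3 -m crank '[[0,0,0,0.05,0],[0,0,0,0.08,0],[0,0,0,0.08,0],[0,-0.04,0.005,0.04,0],[0,-0.08,0.02,0,0],[0,-0.08,0.02,0,0],[0,-0.08,0.02,0,0],[0,-0.07,0.01,0,0]]' 10; python3 -m crank '[[0,-0.03,0,0,0],[0,0,0,0,0],[0,0,0,0,0],[0,0,0,0,0],[0,0,0,0,0],[0,0,0,0,0],[0,0,0,0,0],[0,0,0,0,0]]' 10; python3 look.py w9; python3 -c "
from cell import arm;print(arm.observe()['position'])"
```

```text
clock: 10.55
position: [0.4539, 0.1645, 0.1262]
ee_rot: [-2.223, -2.219, -0.0]
force: [0.4, -0.1, 0.1]
width: 0.415
clock: 11.22
position: [0.4444, 0.1637, 0.126]
ee_rot: [-2.225, -2.218, 0.0]
force: [0.8, -0.3, 0.3]
width: 0.413
[0.4444 0.1637 0.126 ] [-2.225 -2.218  0.   ] 0.413 11.22
[0.44427973 0.16371166 0.12601771]
```

View pics/w9.png

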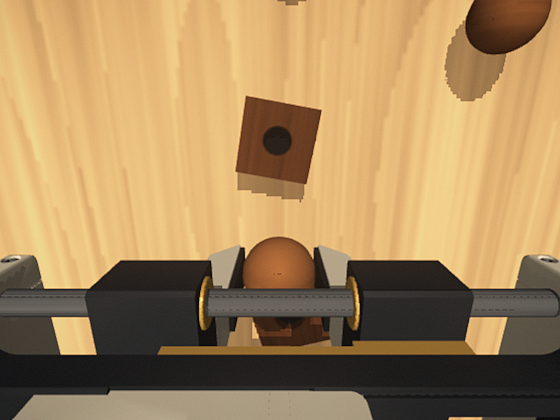

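```bash
python3 meas.py w9 hole 277 140 108 hole 277 140 115; python3 - <<'E'
from cell import arm
from h import *
c=arm.get_calibration("wrist")
for v in (271,273): print(atz(c,279,v,.1195).round(4))
E
```

```text
hole [263 127  28  27 559] [277.1 140. ] [0.4436 0.2241 0.022 ]
hole [263 127  28  28 610] [276.9 140.2] [0.4435 0.2239 0.022 ]
[0.4447 0.1642 0.1195]
[0.4447 0.163  0.1195]
```

```bash
python3 -m crank '[[0,-0.003,0.05,0,0],[0,0,0.05,0,0],[0,0,0.05,0,0],[0,0,0,-0.06,0],[0,0,0,-0.06,0],[0,0,0,-0.05,0],[0,0,0,-0.031,0],[0,0,0,0,0]]' 10; python3 look.py w10;  python3 -c "
from cell import arm;print(arm.observe()['position'],arm.observe()['force'])"
```

```text
clock: 11.93
position: [0.4424, 0.2235, 0.0438]
ee_rot: [-2.224, -2.218, 0.003]
force: [-0.3, -0.6, 0.7]
width: 0.416
[0.4424 0.2235 0.0438] [-2.224 -2.218  0.003] 0.416 11.93
[0.44236271 0.22357866 0.04491844] [ 0.1355396  -0.55375424 -0.48342079]
```

View pics/w10.png

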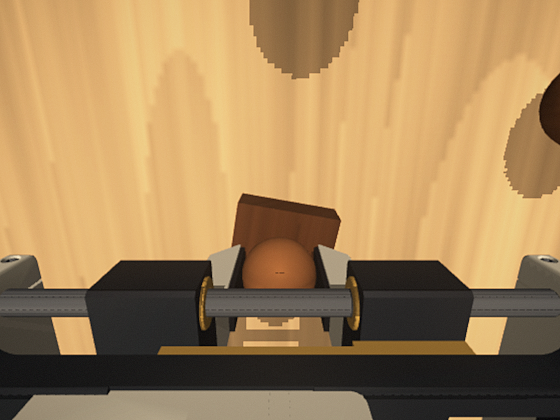

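Ball_c is over the middle of block_c. Release, then go to ball_b and check with the top camera.

```bash
python3 -m crank '[[0.5,0,0,0,0],[0.6,0,0,0,0],[0.8,0,0,0,0],[0.8,0,0,0,0],[0.8,0,0,0.05,0],[1,0,0,0.08,0],[1,0,0,0.08,0],[1,0,0,0.02,0]]' 10; python3 -m crank '[[1,0.07,0.01,0,0],[1,0.08,0.02,0,0],[1,0.08,0.02,0,0],[1,0.08,0.02,0,0],[1,0.06,0.01,0,0],[1,0.02,0.006,0,0],[1,0,0,0,0],[1,0,0,0,0]]' 10;python3 -m crank '[[1,0,0,0,0],[1,0,0,0,0],[1,0,0,0,0],[1,0,0,0,0],[1,0,0,0,0],[1,0,0,0,0],[1,0,0,0,0],[1,0,0,0,0]]' 10; python3 look.py w11; python3 -c "
from cell import arm;import cv2
print(arm.observe()['position'])
t=arm.get_image('side')[:,:,::-1];cv2.imwrite('pics/s2.png',t)"
```

```text
clock: 12.65
position: [0.4445, 0.2252, 0.1423]
ee_rot: [2.223, 2.217, 0.009]
force: [0.6, 0.6, 0.9]
width: 0.948
clock: 13.32
position: [0.5979, 0.2581, 0.1373]
ee_rot: [-2.224, -2.218, 0.002]
force: [-0.4, 0.0, -0.1]
width: 0.997
clock: 13.98
position: [0.5988, 0.2581, 0.1377]
ee_rot: [2.224, 2.218, -0.0]
force: [0.9, 0.8, 0.6]
width: 1.003
[0.5988 0.2581 0.1377] [ 2.224  2.218 -0.   ] 1.003 13.98
[0.59883355 0.25816285 0.13775402]
```

View pics/w11.png

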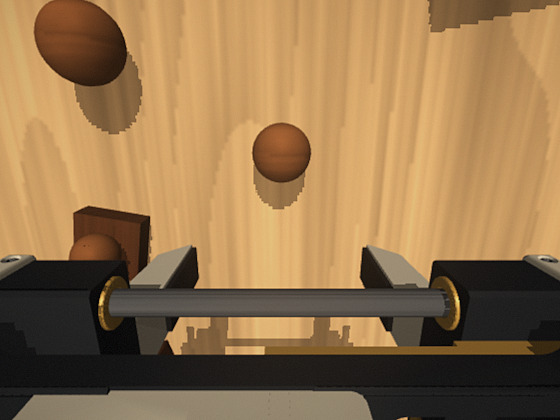

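View pics/s2.png

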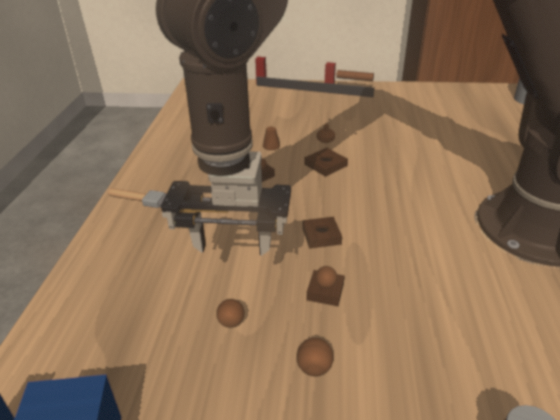

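Ball_c sits on block_c (side view 326,277). Ball_b is at (281,152) in the wrist view.

```bash
python3 meas.py w11 ball 281 152 .024
```

```text
ball [ 253  123   58   59 2706] [281.1 152.2] [0.6012 0.3081 0.024 ]
```

```bash
python3 -m crank '[[1,0.004,0.062,0,0],[1,0,0.063,0,0],[1,0,0,-0.06,0],[1,0,0,-0.06,0],[1,0,0,-0.06,0],[1,0,0,-0.06,0],[1,0,0,-0.034,0],[1,0,0,0,0]]' 12; python3 -m crank '[[0.5,0,0,0,0],[0,0,0,0,0],[0,0,0,0,0],[0,0,0,0,0],[0,0,0,0,0],[0,0,0,0,0],[0,0,0,0,0],[0,0,0,0,0]]' 12; python3 look.py w12
```

```text
clock: 14.75
position: [0.5987, 0.3068, 0.0248]
ee_rot: [-2.223, -2.218, 0.008]
force: [-0.7, -0.5, 0.1]
width: 1.0
clock: 15.42
position: [0.6006, 0.3082, 0.0284]
ee_rot: [2.224, 2.218, 0.001]
force: [-0.5, -0.3, 1.8]
width: 0.511
[0.6006 0.3082 0.0284] [2.224e+00 2.218e+00 1.000e-03] 0.511 15.42
```

View pics/w12.png

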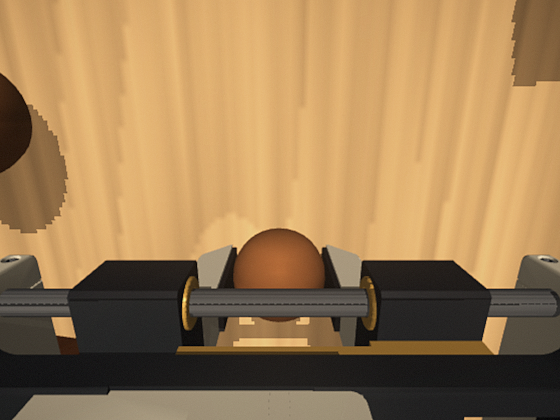

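```bash
python3 -m crank '[[0,0,0,0.05,0],[0,0,0,0.08,0],[0,0,0,0.08,0],[0,-0.02,-0.04,0.04,0],[0,-0.04,-0.08,0,0],[0,-0.04,-0.08,0,0],[0,-0.04,-0.08,0,0],[0,-0.04,-0.08,0,0]]' 12; python3 -m crank '[[0,-0.04,-0.08,0,0],[0,-0.04,-0.08,0,0],[0,-0.04,-0.08,0,0],[0,-0.04,-0.08,0,0],[0,-0.03,-0.06,0,0],[0,0,-0.02,0,0],[0,0,0,0,0],[0,0,0,0,0]]' 12; python3 -m crank '[[0,0,0,0,0],[0,0,0,0,0],[0,0,0,0,0],[0,0,0,0,0],[0,0,0,0,0],[0,0,0,0,0],[0,0,0,0,0],[0,0,0,0,0]]' 12; python3 look.py w13; python3 -c "
from cell import arm;print(arm.observe()['position'])"
```

```text
clock: 16.13
position: [0.5274, 0.1628, 0.1282]
ee_rot: [2.224, 2.218, -0.0]
force: [0.8, -0.1, -1.4]
width: 0.513
clock: 16.8
position: [0.4531, 0.0045, 0.1284]
ee_rot: [2.225, 2.217, 0.002]
force: [0.7, 0.4, -1.2]
width: 0.508
clock: 17.47
position: [0.4525, 0.0042, 0.1281]
ee_rot: [2.224, 2.218, 0.0]
force: [-0.7, 0.6, -0.4]
width: 0.515
[0.4525 0.0042 0.1281] [2.224 2.218 0.   ] 0.515 17.47
[0.45243981 0.00418397 0.12813416]
```

View pics/w13.png

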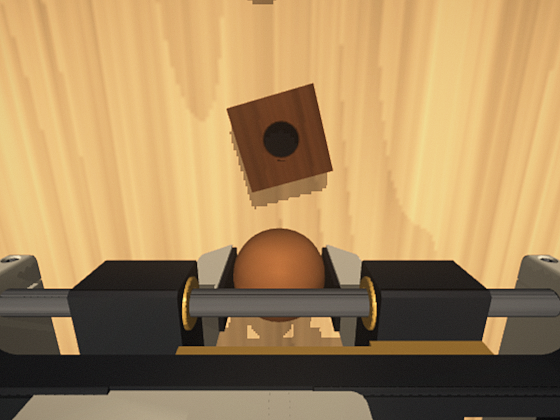

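```bash
python3 meas.py w13 hole 281 138 108; python3 - <<'E'
from cell import arm
from h import *
c=arm.get_calibration("wrist")
print(atz(c,279.5,273,.1238).round(4))
E
```

```text
hole [264 122  34  35 951] [280.7 138.9] [0.4544 0.0652 0.022 ]
[0.4531 0.0046 0.1238]
```

```bash
python3 -m crank '[[0,0.003,0.05,0,0],[0,0,0.05,0,0],[0,0,0.052,0,0],[0,0,0,-0.06,0],[0,0,0,-0.06,0],[0,0,0,-0.05,0],[0,0,0,-0.033,0],[0,0,0,0,0]]' 12; python3 look.py w14;  python3 -c "
from cell import arm;print(arm.observe()['position'],arm.observe()['force'])"
```

```text
clock: 18.18
position: [0.4534, 0.065, 0.0452]
ee_rot: [-2.224, -2.218, 0.002]
force: [-0.0, 0.8, -0.1]
width: 0.515
[0.4534 0.065  0.0452] [-2.224e+00 -2.218e+00  2.000e-03] 0.515 18.18
[0.45321789 0.06495609 0.04609288] [ 0.21745746 -0.04004337 -0.64984522]
```

View pics/w14.png

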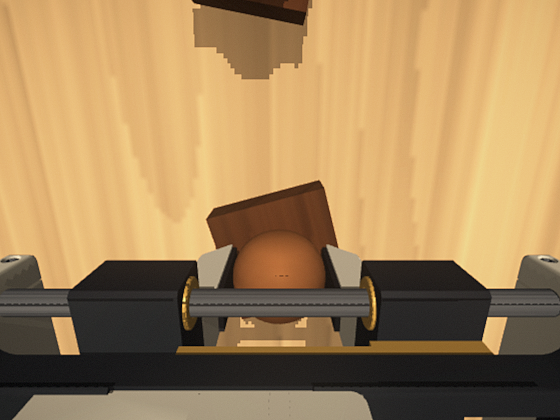

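Ball_b is over block_b. Release it and go to ball_a.

```bash
python3 -m crank '[[0.6,0,0,0,0],[0.7,0,0,0,0],[0.9,0,0,0,0],[0.9,0,0,0,0],[0.9,0,0,0.05,0],[1,0,0,0.08,0],[1,0,0,0.08,0],[1,0,0,0.03,0]]' 12; python3 -m crank '[[1,0.002,0.05,0,0],[1,0.002,0.09,0,0],[1,0,0.09,0,0],[1,0,0.09,0,0],[1,0,0.09,0,0],[1,0,0.09,0,0],[1,0,0.09,0,0],[1,0,0.07,0,0]]' 12;python3 -m crank '[[1,0,0,0,0],[1,0,0,0,0],[1,0,0,0,0],[1,0,0,0,0],[1,0,0,0,0],[1,0,0,0,0],[1,0,0,0,0],[1,0,0,0,0]]' 12; python3 look.py w15; python3 -c "
from cell import arm;import cv2
print(arm.observe()['position'])
t=arm.get_image('side')[:,:,::-1];cv2.imwrite('pics/s3.png',t)"
```

```text
clock: 18.9
position: [0.455, 0.0656, 0.1468]
ee_rot: [2.222, 2.217, 0.006]
force: [0.2, 0.3, -0.1]
width: 0.989
clock: 19.57
position: [0.4546, 0.3321, 0.1435]
ee_rot: [-2.222, -2.22, -0.002]
force: [0.9, -0.5, -0.7]
width: 1.003
clock: 20.23
position: [0.4555, 0.3285, 0.1431]
ee_rot: [2.225, 2.217, 0.0]
force: [0.4, -0.1, 0.8]
width: 1.003
[0.4555 0.3285 0.1431] [2.225 2.217 0.   ] 1.003 20.23
[0.45538186 0.32863242 0.14300643]
```

View pics/w15.png

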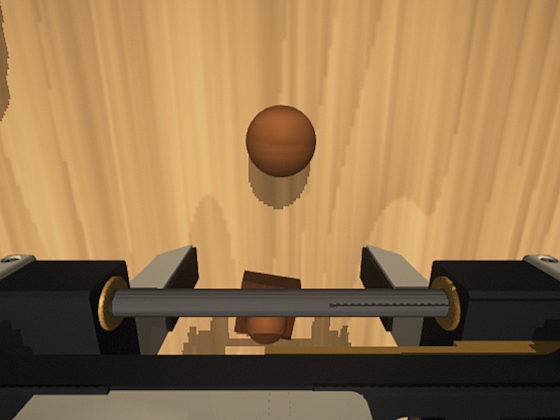

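View pics/s3.png

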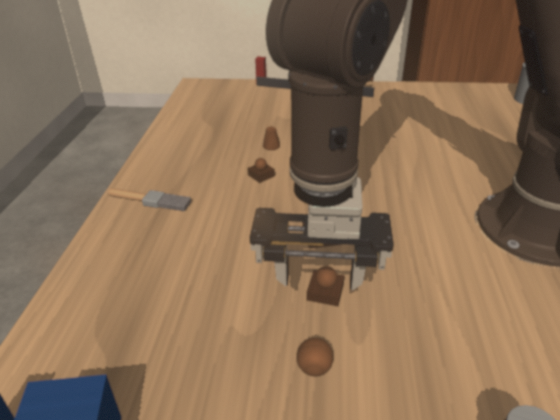

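```bash
python3 meas.py w15 ball 281 140 .0285
```

```text
ball [ 246  105   70   72 3932] [280.5 140.7] [0.4574 0.3875 0.0285]
```

```bash
python3 -m crank '[[1,0.003,0.07,0,0],[1,0,0.077,0,0],[1,0,0,-0.06,0],[1,0,0,-0.06,0],[1,0,0,-0.06,0],[1,0,0,-0.06,0],[1,0,0,-0.04,0],[1,0,0,0,0]]' 15; python3 -m crank '[[0.7,0,0,0,0],[0,0,0,0,0],[0,0,0,0,0],[0,0,0,0,0],[0,0,0,0,0],[0,0,0,0,0],[0,0,0,0,0],[0,0,0,0,0]]' 15; python3 look.py w16
```

```text
clock: 21.0
position: [0.4548, 0.386, 0.0276]
ee_rot: [-2.224, -2.219, 0.009]
force: [0.4, 0.4, 0.0]
width: 1.003
clock: 21.67
position: [0.4567, 0.3881, 0.0315]
ee_rot: [2.224, 2.218, 0.002]
force: [-0.4, -0.6, 4.7]
width: 0.613
[0.4567 0.3881 0.0315] [2.224e+00 2.218e+00 2.000e-03] 0.613 21.67
```

View pics/w16.png

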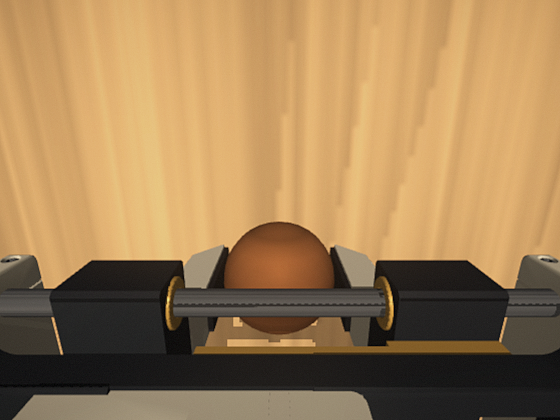

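```bash
python3 -m crank '[[0,0,0,0.05,0],[0,0,0,0.08,0],[0,0,0,0.08,0],[0,-0.005,-0.02,0.07,0],[0,-0.005,-0.06,0.02,0],[0,-0.005,-0.09,0,0],[0,0,-0.09,0,0],[0,0,-0.09,0,0]]' 15; python3 -m crank '[[0,0,-0.09,0,0],[0,0,-0.09,0,0],[0,0,-0.09,0,0],[0,0,-0.09,0,0],[0,0,-0.09,0,0],[0,0,-0.09,0,0],[0,0,-0.09,0,0],[0,0,-0.09,0,0]]' 15; python3 -m crank '[[0,0,-0.09,0,0],[0,0,-0.09,0,0],[0,0,-0.09,0,0],[0,0,-0.09,0,0],[0,0,-0.09,0,0],[0,0,-0.09,0,0],[0,0,-0.06,0,0],[0,0,-0.012,0,0]]' 15; python3 -m crank '[[0,0,0,0,0],[0,0,0,0,0],[0,0,0,0,0],[0,0,0,0,0],[0,0,0,0,0],[0,0,0,0,0],[0,0,0,0,0],[0,0,0,0,0]]' 15;python3 look.py w17; python3 -c "
from cell import arm;import cv2
print(arm.observe()['position'])
t=arm.get_image('side')[:,:,::-1];cv2.imwrite('pics/s4.png',t)"
```

```text
clock: 22.38
position: [0.4499, 0.2463, 0.1509]
ee_rot: [2.223, 2.219, -0.0]
force: [0.9, 0.3, -0.7]
width: 0.611
clock: 23.05
position: [0.4499, -0.042, 0.1509]
ee_rot: [-2.224, -2.218, 0.0]
force: [1.0, -0.4, -1.6]
width: 0.61
clock: 23.72
position: [0.4491, -0.2905, 0.1505]
ee_rot: [2.231, 2.211, -0.003]
force: [0.0, -0.0, -1.5]
width: 0.611
clock: 24.38
position: [0.4505, -0.2848, 0.151]
ee_rot: [2.224, 2.219, 0.0]
force: [-0.1, -0.1, -1.5]
width: 0.611
[ 0.4505 -0.2848  0.151 ] [2.224 2.219 0.   ] 0.611 24.38
[ 0.45048291 -0.28487031  0.15097333]
```

View pics/w17.png

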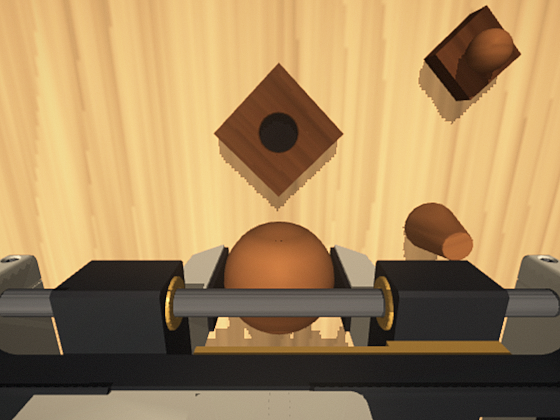

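View pics/s4.png

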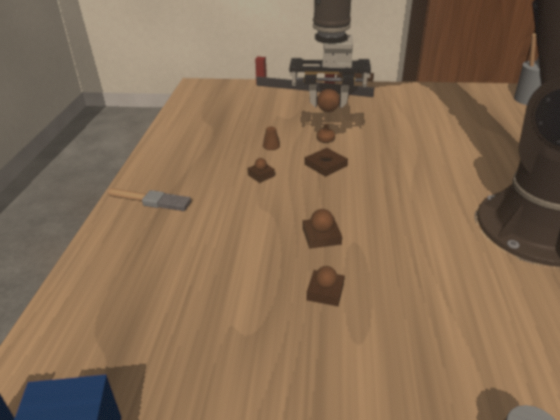

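Balls b, c and d are all on their blocks. Block_a's hollow is at (278,132).

```bash
python3 meas.py w17 hole 278 132 108; python3 - <<'E'
from cell import arm
from h import *
c=arm.get_calibration("wrist")
print(atz(c,279.5,277,.148).round(4))
E
```

```text
hole [ 259  113   39   39 1151] [278.3 132. ] [ 0.4507 -0.2197  0.022 ]
[ 0.4511 -0.286   0.148 ]
```

```bash
python3 -m crank '[[0,0,0.05,0,0],[0,0,0.06,0,0],[0,0,0.054,-0.03,0],[0,0,0,-0.06,0],[0,0,0,-0.06,0],[0,0,0,-0.06,0],[0,0,0,-0.03,0],[0,0,0,-0.014,0]]' 15; python3 -m crank '[[0,0,0,0,0],[0,0,0,0,0],[0,0,0,0,0],[0,0,0,0,0],[0,0,0,0,0],[0,0,0,0,0],[0,0,0,0,0],[0,0,0,0,0]]' 15; python3 look.py w18
```

```text
clock: 25.15
position: [0.4495, -0.2192, 0.0477]
ee_rot: [-2.223, -2.217, 0.002]
force: [-1.9, -1.6, 15.5]
width: 0.605
clock: 25.82
position: [0.4505, -0.2195, 0.0495]
ee_rot: [2.224, 2.218, 0.0]
force: [0.7, 1.3, 0.4]
width: 0.614
[ 0.4505 -0.2195  0.0495] [2.224 2.218 0.   ] 0.614 25.82
```

View pics/w18.png

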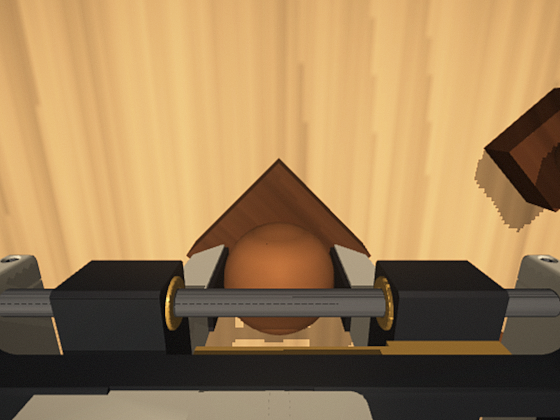

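```bash
python3 -m crank '[[0.7,0,0,0,0],[0.8,0,0,0,0],[1,0,0,0,0],[1,0,0,0,0],[1,0,0,0.03,0],[1,0,0,0.08,0],[1,0,0,0.08,0],[1,0,0,0.08,0]]' 15; python3 -m crank '[[1,0,-0.05,0.02,0],[1,0,-0.06,0,0],[1,0,-0.06,0,0],[1,0,0,0,0],[1,0,0,0,0],[1,0,0,0,0],[1,0,0,0,0],[1,0,0,0,0]]' 15; python3 look.py w19;python3 -c "
from cell import arm;import cv2
print(arm.observe()['position'])
for n in('side','top'):
  t=arm.get_image(n)[:,:,::-1];cv2.imwrite(f'pics/{n}5.png',t)"
```

```text
clock: 26.53
position: [0.45, -0.2191, 0.1584]
ee_rot: [-2.223, -2.218, 0.0]
force: [0.9, -0.3, -0.1]
width: 0.997
clock: 27.2
position: [0.4506, -0.2863, 0.1653]
ee_rot: [-2.222, -2.22, -0.0]
force: [0.3, 0.5, 0.4]
width: 1.007
[ 0.4506 -0.2863  0.1653] [-2.222 -2.22  -0.   ] 1.007 27.2
[ 0.45060003 -0.28644634  0.16531051]
```

View pics/w19.png

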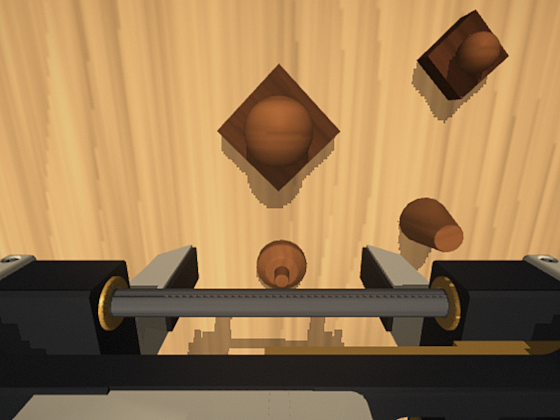

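View pics/side5.png

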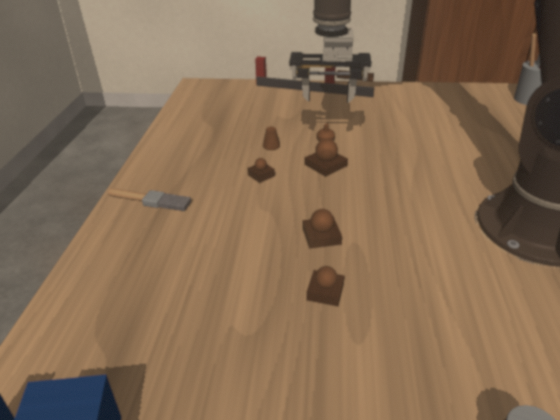

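View pics/top5.png

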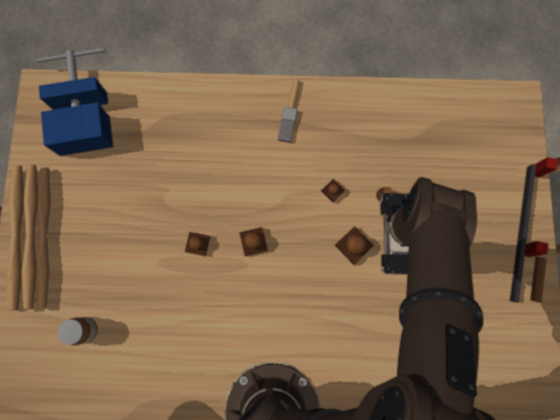

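```bash
python3 - <<'E'
from cell import arm
from h import *
c=arm.get_calibration("side");im=cv2.imread("pics/side5.png")
from itertools import product
f=cv2.GaussianBlur(im,(3,3),0).astype(int)
for k,p,z in(('a',(.449,-.219),.0451),('b',(.4535,.065),.0416),('c',(.442,.224),.038),('d',(.607,-.159),.0345)):
    u,v=proj(c,[*p,z]);print(k,(round(u,1),round(v,1)))
    x0,y0=int(u)-20,int(v)-20
    print('  bright centroid',(lambda m:(m[1].mean()+x0,m[0].mean()+y0,len(m[0])))(np.nonzero((f[y0:y0+40,x0:x0+40,2]>90)&(f[y0:y0+40,x0:x0+40,0]<.5*f[y0:y0+40,x0:x0+40,2]))))
a=arm.get_calibration("top");A=cv2.imread("pics/side0.png").astype(int);d=np.abs(A-im).sum(2)
print('cone diff',d[122:150,262:282].mean(),'bun diff',d[124:136,318:336].mean())
E
```

```text
a (np.float64(326.3), np.float64(149.3))
  bright centroid (np.float64(326.0199501246883), np.float64(142.96259351620947), 401)
b (np.float64(321.7), np.float64(219.7))
  bright centroid (np.float64(322.006600660066), np.float64(219.37623762376236), 303)
c (np.float64(326.0), np.float64(276.3))
  bright centroid (np.float64(326.2142857142857), np.float64(276.47744360902254), 266)
d (np.float64(260.5), np.float64(163.2))
  bright centroid (np.float64(265.85714285714283), np.float64(153.72932330827066), 133)
cone diff 2.482142857142857 bun diff 4.087962962962963
```

```bash
python3 -c "
from cell import arm;print(arm.sign_off())"
```

```text
the job is handed in; nothing more can be done
None
```

All four balls are in their blocks: a on block_a, b on block_b, c on block_c and d on block_d. I placed them in the order d, c, b, a, and handed the job in at about 27 s with the gripper open and clear.

**Balls b and c:** the last side picture shows both within about half a pixel of where a seated ball should appear.

**Balls a and d:** the same pixel check told me nothing here, because the feet lie close by in that view. I judged these two by eye; the wrist and top pictures show both centred on their blocks.

**Feet:** both still stand, and the side picture shows almost no change around them from the start.

**Contact:** setting ball_a down briefly pushed it into the rim with about 15 N at the wrist. I saw no other notable contact forces in the readings at the end of each move.

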